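# Clamp a granite test block by its tension wheel

### The job

Set the granite test block down flat in the green drawbar fixture, between the steel fence and the orange pad, centred across the fence and square to it. Then wind the tension wheel clockwise by its red handle until it feels firm, that is until the push needed at the handle has risen about 6 N above its free-running push, and no tighter, since the stone's edges chip. Let go and leave the block pulled up flush against the fence; do not disturb the tools and stone lying around.

Things in the scene. Friction and masses are not known exactly. Their poses are not given: they have to be found in the camera images.
- block: Grey granite block, 56 (x) x 45 (y) x 60 (z, height) mm, 0.3 to 0.55 kg, black drill circle on top; stands upright on the work surface. Origin: centre of its underside. Its 45 mm side goes between fence and pad, its 56 mm side runs along the fence; half a turn about vertical makes no difference.
- fixture: Green cast fixture, 130 (x) x 385 (y) x 20 (z) mm bed, origin at its underside centre. Along its y: the wheel housing (at -118 mm), the bright steel fence (84 mm wide, its face at +10 mm), then the jaw. Fence and jaw rise 34 mm above the bed top. Two 10 mm drawbars run along y at x = +-52 mm, their tops 19 mm above the bed top.
- seat (a point): Point on the bed top (20 mm above the work surface) at the foot of the steel fence's face, mid width. y points square out of the fence to the jaw, x along the fence, z up. The block, when home, stands on the bed with its underside centre at x = 0, y = 22.5 mm of this frame; it may be set down some mm off the fence, as winding pulls it home.
- jaw: Dark steel jaw carrier, 120 (x) x 30 (y) x 34 (z) mm, axes as seat, origin at its underside centre. Slides to the fence (-y) 8 mm per radian of wheel. In front of it is an orange pad 64 mm wide, sprung (25 N per mm), its face 27 to 51 mm from the jaw's origin: its setting differs every time and is not known. At the start pad and fence are 55 to 86 mm apart.
- wheel_centre (a point): Centre of the hub top of the dark three-spoked tension wheel (146 mm across, axis vertical), 100 mm above the work surface; the rim's top is 96 mm above it. Clockwise seen from above tightens. The wheel stays where it is left. From the start it needs 1.5 to 5.7 rad of turn.
- handle (a point): Grip point on the axis of the upright red round handle, 132 mm above the work surface: 26 mm diameter, 58 mm tall, domed top at 155 mm, 55 mm from the wheel axis. It spins freely on its pin, so an unturning gripper can lead it round. Kept moving it takes about 10 N along the circle when free (only 6 to 9 N may remain when stopped), rising 1.5 N per 10 N of clamping; first contact to firm is 15 to 35 mm of arc.
- core_bit: Bystander: steel core bit standing upright, 48 mm diameter, 115 mm tall; origin at its underside centre.
- hammer: Bystander: hammer, 260 mm long, lying along its x; origin under its middle.
- wrench: Bystander: steel wrench, 180 mm long, lying along its x; origin under its middle.
- offcut: Bystander: dark granite offcut, 90 x 60 x 20 mm; origin at its underside centre.

How it is judged:
By the outcome, as a careful person would: the job done as asked, in the order asked, and still so for the second after the job is handed in, with the robot touching nothing.
It also fails if it takes over 72 s, if anything falls off the work surface, if the arm or the gripper's body presses on something with over 40 N, if the wrist force passes 120 N, or if a joint passes its speed limit or range.

### The arm

A 6-joint arm with a two-finger parallel gripper is mounted at the origin on the work surface. World frame = base frame: x ahead of the robot, y to its left, z up, the work surface at z = 0. Lengths are in m, angles in degrees, forces in N, time in s.
With the tool pointing down it reaches from about 0.4 to 0.825 m from the base axis. Payload 7 kg.
Tool frame: the origin (TCP) lies at the very end of the fingers, on their centre line; the grasp point (between the pads) lies 19 mm behind it; z points along the fingers, y is the line along which they close (so a half turn about z gives the same grasp; the last joint's range is limited). The gripper opens to 88 mm and grips with 3 to 60 N. Pads are 19 mm wide; open, the fingers measure 130 mm over their backs; the gripper's body (78 mm by 193 mm) begins 47 mm behind the grasp point.
Start: joints at [92.882, 20.546, 0.682, 0, -70.136, -16.507], TCP at [0.159, 0.656, 0.227] pointing down, gripper open.
Joint ranges: [-176.03, 176.03], [-82.01, 121.73], [-58.28, 71.71], [-173.87, 95.51], [-174.79, -0.11], [-173.66, 173.66]. Speed limits (degrees/s): [136.94, 136.94, 172.46, 180, 180, 180].

### API

Orientations are given as [roll, pitch, yaw] about the fixed x, y, z axes, in that order (R = Rz(yaw) Ry(pitch) Rx(roll)).
In Python, from plant import r gives the robot as it stands. The module is installed in compiled form; this text tells all that it offers.
- The arm moves only by the tool jog_arm, never from a script. Its arguments are lists of equal length, an entry for each row: "travel": the shift along the tool's x, y, z each as a share of 50 cm, from -1 to 1, a list of three; "dr": the turn, a rotation vector about the tool's x, y, z each as a share of 360 degrees, from -1 to 1, a list of three; "claw": the opening, from 0 (shut) to 1 (fully open). A call has exactly 10 rows; each row is the pose to reach, as a shift and turn from the pose commanded when the call began, along the tool's axes at that moment, turning the shorter way round; what a row does not reach only later rows make up. A row lasts 1/8 s, in which the tool goes at most 62.5 mm and 10.7 degrees, less where a joint would pass 70% of its speed; a pose out of reach is approached as far as the arm can. A call with a number of a shift or a turn outside -1 to 1 is refused whole. A call with a gripper value outside its range is refused whole. The fingers move at their own pace and stop on an object; "newtons" is the grip in N (left out, the last holds). Time passes only in rows, so rows that repeat a pose let the fingers close, or fill a call up. It gives the time, the measured TCP pose, the force, the opening and the grip force at its end, in the units of the state.
- r.get_state(): the state, without advancing time (a new reading comes with each control period).
- r.capture(name): name is "scene" or "top" or "wrist"; returns a dict with "pixels" (384x512x3 uint8, red, green, blue), "range_z" (384x512 float32, m along the optical axis (not along the pixel's ray), 0 where there is no reading), "fx", "fy", "cx", "cy" (pixels), "dist_coeffs" ([k1, k2, p1, p2, k3] as OpenCV has them; the pictures are not rectified), "position" and "attitude" of the camera in the world; the wrist camera has in their place "hand_eye" (4x4, takes a point from camera to tool coordinates, whose origin is the TCP and whose axes are the flange's). Camera axes: x right, y up, looking along -z (the intrinsics and any distortion apply to the point x, -y, -z); pixel columns grow to the right and rows downward; lengths in m; the calibration is good to about 2 mm. A picture is of the moment at which its call begins: read the wrist's pose just before it.
- r.close_job(): hands the job in; it is judged then, once.
Trained networks look in the newest picture that a camera, given by its name, has taken for a name from the list of things; names that differ only in an ending like _2 or _b are one class to them, and where a whole thing is asked for, a point or a joint stands for the part that bears it (a point fixed in the world has none). Each returns a list of dicts, best first, with "conf" (0 to 1); they miss things now and then, are a little off and sometimes report something else, mostly with a low value. They report only what shows in the picture. A call takes as long as a camera call.
- r.boxes_of(name, camera): "extent" ([left, top, right, bottom] in pixels, round what is visible of it).
- r.regions_of(name, camera): "pixels" (384x512 bool, what is visible of it) and "extent" ([left, top, right, bottom] in pixels, round what is visible of it).
- r.tip_of(name, camera): "at" ([column, row] in pixels: a listed point, or the origin of a listed thing).
The state is a dict: "time_s": time; "joints": joint angles; "qd": joint speeds; "joint_torque": joint torques, N m; "tcp_pos": TCP position; "eef_rot": TCP orientation; "contact_force": force on the tool from outside, world axes, zero at the start; "moment": the same for the moment, N m; "gripper_width": finger opening in m; "gripper_force": force on a finger pad.
Only numpy, scipy, OpenCV 4.12 (cv2) and the standard library are available. Lean on these libraries where they do the work, as an engineer would, in place of code of your own. Each camera call takes 0.05 s, during which the arm holds its last target. There are 200 camera calls.

## Working session

There is one attempt and no reset: what is moved stays moved. The work goes in short steps, Python scripts to look and compute and a tool call to move; the robot and the scene stay as the last step left them, time stands still between calls to the robot, and variables do not carry over. Pictures are saved under pics/ and viewed, at most 10 in all, crops included, and the job is handed in when it is done.

Besides the shell and the picture viewer there is one more tool, called as name(argument=value, ...) on one line, values as JSON. jog_arm: Moves the arm, as the interface text tells. Its arguments: {"type":"object","properties":{"travel":{"type":"array"},"dr":{"type":"array"},"claw":{"type":"array"},"newtons":{"type":"number"}},"required":["travel","dr","claw"]}

```bash
mkdir -p pics; cat > h.py <<'E'
import numpy as np, cv2
from scipy.spatial.transform import Rotation as R
from plant import r
def campose(c, st=None):
    if 'hand_eye' in c:
        T=np.eye(4); T[:3,:3]=R.from_euler('xyz',st['eef_rot'],degrees=True).as_matrix(); T[:3,3]=st['tcp_pos']
        return T@np.array(c['hand_eye'])
    T=np.eye(4); a=np.array(c['attitude'],float)
    T[:3,:3]=a if a.shape==(3,3) else (R.from_euler('xyz',a,degrees=True) if a.size==3 else R.from_quat(a)).as_matrix()
    T[:3,3]=c['position']; return T
def rays(c,T,uv):
    K=np.array([[c['fx'],0,c['cx']],[0,c['fy'],c['cy']],[0,0,1.]])
    p=cv2.undistortPoints(np.array(uv,float).reshape(-1,1,2),K,np.array(c['dist_coeffs'],float)).reshape(-1,2)
    return np.c_[p[:,0],-p[:,1],-np.ones(len(p))]@T[:3,:3].T   # per unit depth
def at_z(c,T,uv,z):
    d=rays(c,T,uv); return T[:3,3]+d*((z-T[2,3])/d[:,2])[:,None]
def cloud(c,T):
    v,u=np.mgrid[:384,:512]; d=rays(c,T,np.c_[u.ravel(),v.ravel()])
    P=T[:3,3]+d*c['range_z'].reshape(-1,1); P[c['range_z'].ravel()==0]=np.nan
    return P.reshape(384,512,3)
def save(c,n): cv2.imwrite('pics/'+n,c['pixels'][:,:,::-1])
E
python3 - <<'E'
from h import *
st=r.get_state(); print(st)
for n in ['scene','top']:
    c=r.capture(n); print(n,c['position'],c['attitude'],c['dist_coeffs'],c['fx']); save(c,n+'1.png')
    T=campose(c); P=cloud(c,T); np.save(n+'P.npy',P); np.save(n+'I.npy',c['pixels'])
    for k,z in [('block',None),('seat',.02),('wheel_centre',.1),('handle',.132),('jaw',None),('core_bit',0),('hammer',0),('wrench',0),('offcut',0),('fixture',0)]:
        for d in r.tip_of(k,n)[:2]:
            u,v=d['at']; print(k,round(d['conf'],2),np.round([u,v]),np.round(P[int(np.clip(v,0,383)),int(np.clip(u,0,511))],3),np.round(at_z(c,T,[[u,v]],z or 0)[0],3))
E
```

```text
{'time_s': 0.0, 'joints': array([ 9.28827183e+01,  2.05912791e+01,  6.32285505e-01, -2.09471763e-02,
       -7.01371618e+01, -1.65072947e+01]), 'qd': array([ 0.07489102, -0.03724729, -0.06380108, -0.00141741,  0.11182843,
        0.00665932]), 'joint_torque': array([ 7.39320203e-04, -5.82710016e+01,  2.93051237e+01,  6.99691191e+00,
        6.98405929e-03, -1.50035248e-04]), 'tcp_pos': array([0.15890488, 0.65549981, 0.22561056]), 'eef_rot': array([ 1.79902212e+02, -8.44417354e-03, -1.36317030e+01]), 'contact_force': array([-0.35022577, -0.04382266, -0.19190314]), 'moment': array([-0.00189097, -0.01446473,  0.03792139]), 'gripper_force': 0.0, 'gripper_width': 0.08782594609153728}
scene [ 1.35842221 -0.7370092   1.24035356] [42.52465203 -0.19893061 47.97111444] [-0.07012569  0.          0.          0.          0.        ] 490.9734994445659
block 0.63 [312. 129.] [0.46  0.317 0.028] [0.44  0.341 0.   ]
seat 0.96 [266. 176.] [0.539 0.014 0.056] [0.517 0.036 0.02 ]
wheel_centre 0.63 [240. 184.] [ 0.544 -0.1    0.1  ] [ 0.544 -0.1    0.1  ]
handle 0.64 [230. 167.] [ 0.501 -0.107  0.148] [ 
[... 803 characters left out ...]
6 0.05 ] [0.514 0.017 0.02 ]
wheel_centre 0.89 [276. 210.] [ 0.546 -0.098  0.105] [ 0.545 -0.1    0.1  ]
handle 0.63 [275. 228.] [ 0.491 -0.093  0.154] [ 0.491 -0.096  0.132]
handle 0.22 [132. 241.] [0.447 0.33  0.061] [0.447 0.307 0.132]
jaw 0.77 [202. 234.] [0.473 0.117 0.055] [0.475 0.123 0.   ]
jaw 0.41 [326. 151.] [ 0.753 -0.263  0.007] [ 0.752 -0.266  0.   ]
core_bit 0.55 [151. 158.] [0.698 0.28  0.082] [0.714 0.3   0.   ]
wrench 0.64 [324. 150.] [ 0.756 -0.257  0.008] [ 0.755 -0.26   0.   ]
offcut 0.6 [376. 261.] [ 0.403 -0.42   0.024] [ 0.4   -0.427  0.   ]
fixture 0.7 [238. 220.] [0.521 0.01  0.056] [0.522 0.012 0.   ]
fixture 0.48 [149. 158.] [0.697 0.28  0.097] [0.717 0.304 0.   ]
```

```bash
python3 - <<'E'
from h import *
S=np.load('sceneI.npy');Tp=np.load('topI.npy')
a=cv2.resize(S[100:320,100:420],None,fx=2.4,fy=2.4,interpolation=cv2.INTER_CUBIC)
cv2.imwrite('pics/s_crop.png',a[:,:,::-1]); b=cv2.resize(Tp[130:300,100:420],None,fx=2.4,fy=2.4,interpolation=cv2.INTER_CUBIC); cv2.imwrite('pics/t_crop.png',b[:,:,::-1])
for n in ['top','scene']:
    P=np.load(n+'P.npy'); I=np.load(n+'I.npy').astype(int)
    def rect(m,l):
        Q=P[m&np.isfinite(P[...,2])]
        q=cv2.minAreaRect((Q[:,:2]*1000).astype(np.float32)); print(n,l,len(Q),np.round(q[0],1),np.round(q[1],1),round(q[2],1),'z',np.round(np.median(Q[:,2]),4))
    x,y,z=P[...,0],P[...,1],P[...,2]
    near=lambda cx,cy,d:(abs(x-cx)<d)&(abs(y-cy)<d)
    rect(near(.438,.32,.06)&(abs(z-.06)<.006),'block top')
    rect(near(.475,.12,.08)&(abs(z-.054)<.006)&(y>.06),'jaw top+pad')
    rect(near(.52,.01,.06)&(abs(z-.054)<.006)&(y<.045),'fence top')
    sat=(I[...,0]-I[...,2])
    rect(near(.49,.08,.08)&(sat>90)&(I[...,1]>I[...,2]+30)&(z>.045),'orange')
    g=(I[...,1]-np.maximum(I[...,0],I[...,2])>15)&near(.5,.0,.25)&(abs(z-.02)<.006)
    rect(g,'bed top')
    rect(near(.49,-.095,.035)&(I[...,0]>I[...,1]*2)&(z>.11),'handle')
E
```

```text
top block top 274 [441.  332.1] [57.2 45. ] 25.7 z 0.0607
top jaw top+pad 627 [482.2 151. ] [119.5  99.5] 14.2 z 0.0542
top fence top 273 [518.5   8.6] [83.7 30. ] 14.1 z 0.0542
top orange 63 [493.7 109.1] [61.9 12.9] 14.0 z 0.0542
top bed top 1880 [517.9  13.2] [129.6 383.6] 14.2 z 0.0203
top handle 68 [491.3 -96.3] [22.6 22.2] 1.6 z 0.1509
scene block top 134 [441.7 334.4] [55.4 54.3] 28.3 z 0.0614
scene jaw top+pad 402 [487.  148.2] [120.7 102.4] 10.3 z 0.055
scene fence top 162 [520.4  10.1] [85.2 34. ] 10.1 z 0.0551
scene orange 72 [496.9 109.2] [61.  20.3] 13.4 z 0.0518
scene bed top 939 [521.6  12. ] [129.6 387.8] 13.8 z 0.0212
scene handle 87 [ 497.3 -102.7] [21.7 17.1] 45.3 z 0.1368
```

View pics/s_crop.png

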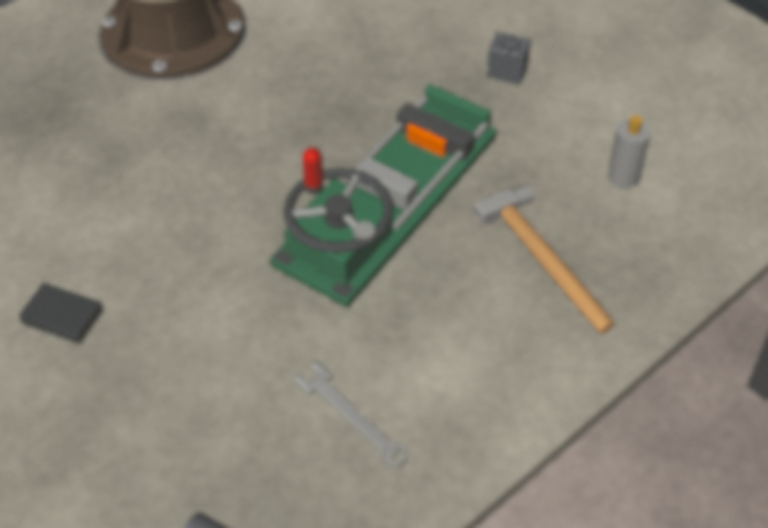

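View pics/t_crop.png

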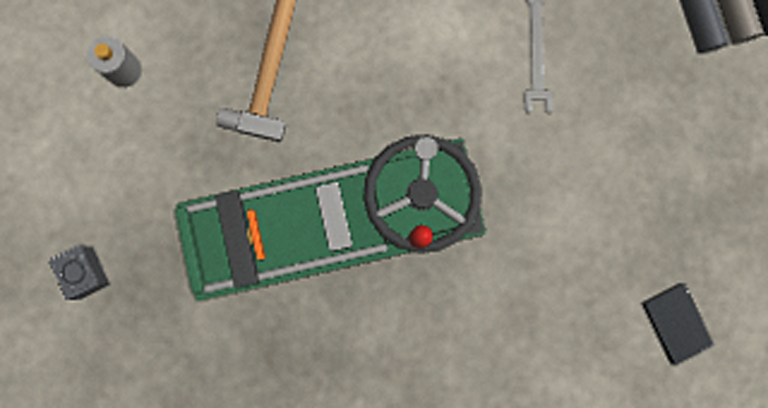

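```bash
cat >> h.py <<'E'
def go(*targets):
    """x,y,z (mm), yaw (deg), tool down -> travel and dr shares, from the measured pose"""
    st=r.get_state(); A=R.from_euler('xyz',st['eef_rot'],degrees=True)
    for x,y,z,w in targets:
        t=A.inv().apply(np.array([x,y,z])/1000-st['tcp_pos'])/.5
        d=(A.inv()*R.from_euler('xyz',[180,0,w],degrees=True)).as_rotvec(degrees=True)/360
        print(np.round(t,4).tolist(),np.round(d,4).tolist())
E
python3 -c "
from h import *
go((441,332,190,-64.3))"
```

```text
[0.7007, 0.4968, 0.0731] [0.0, -0.0, 0.1408]
```

jog_arm(travel=[[0.1,0.07,0.01],[0.2,0.142,0.02],[0.3,0.213,0.03],[0.4,0.284,0.04],[0.5,0.355,0.05],[0.6,0.426,0.065],[0.66,0.47,0.07],[0.7,0.497,0.073],[0.7,0.497,0.073],[0.7,0.497,0.073]], dr=[[0,0,0.02],[0,0,0.04],[0,0,0.06],[0,0,0.08],[0,0,0.1],[0,0,0.12],[0,0,0.135],[0,0,0.141],[0,0,0.141],[0,0,0.141]], claw=[1,1,1,1,1,1,1,1,1,1])

```text
time_s: 2.35
tcp_pos: [0.4406, 0.3323, 0.1902]
eef_rot: [-180.0, 0.0, -64.4]
contact_force: [-0.1, -0.2, -0.0]
gripper_width: 0.0876
gripper_force: 0.0
```

```bash
python3 - <<'E'
from h import *
st=r.get_state(); print(st['time_s'],st['tcp_pos'],st['eef_rot'],st['joints'])
c=r.capture('wrist'); save(c,'w1.png'); T=campose(c,st); P=cloud(c,T)
I=c['pixels'].astype(int)
x,y,z=P[...,0],P[...,1],P[...,2]
for tol in (.004,.006):
    m=(abs(x-.441)<.06)&(abs(y-.332)<.06)&(abs(z-.06)<tol)
    Q=P[m]; q=cv2.minAreaRect((Q[:,:2]*1000).astype(np.float32)); print(len(Q),q,np.median(Q[:,2]))
for d in r.tip_of('block','wrist')[:1]: print(d, at_z(c,T,[d['at']],0), )
E
```

```text
2.35 [0.4405521  0.33229109 0.19017172] [-1.79986031e+02  1.16554493e-02 -6.43683230e+01] [ 5.73631902e+01  1.05650292e+01 -1.80432057e+01 -2.92381783e-03
 -6.13737542e+01 -3.17301142e+01]
2370 ((441.2178039550781, 331.4873962402344), (55.723365783691406, 45.10120391845703), 27.406665802001953) 0.060008912690436844
2391 ((441.2178039550781, 331.4873962402344), (55.723365783691406, 45.10120391845703), 27.406665802001953) 0.06000241808469381
{'at': [260.1, 171.0], 'conf': 0.78} [[0.43911703 0.32931967 0.        ]]
```

View pics/w1.png

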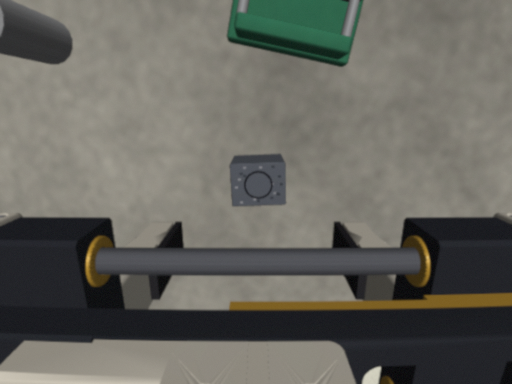

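```bash
python3 -c "
from h import *
go((441.2,331.6,28,-63.0))"
```

```text
[0.0029, -0.0007, 0.3244] [-0.0, 0.0, -0.0036]
```

jog_arm(travel=[[0.003,-0.001,0.1],[0.003,-0.001,0.2],[0.003,-0.001,0.28],[0.003,-0.001,0.324],[0.003,-0.001,0.324],[0.003,-0.001,0.324],[0.003,-0.001,0.324],[0.003,-0.001,0.324],[0.003,-0.001,0.324],[0.003,-0.001,0.324]], dr=[[0,0,-0.004],[0,0,-0.004],[0,0,-0.004],[0,0,-0.004],[0,0,-0.004],[0,0,-0.004],[0,0,-0.004],[0,0,-0.004],[0,0,-0.004],[0,0,-0.004]], claw=[1,1,1,1,1,0.6,0.5,0.4,0.4,0.4], newtons=30)

```text
time_s: 3.7
tcp_pos: [0.4418, 0.331, 0.0287]
eef_rot: [-180.0, 0.0, -62.9]
contact_force: [-3.2, -1.4, 5.4]
gripper_width: 0.056
gripper_force: 29.9
```

```bash
python3 -c "
from h import *
go((441.8,331,130,-62.9),(508.3,50,130,-75.8))"
```

```text
[-0.0001, -0.0002, -0.2026] [-0.0001, 0.0, -0.0001]
[0.5609, 0.137, -0.2028] [-0.0001, 0.0, 0.0357]
```

jog_arm(travel=[[0,0,-0.07],[0,0,-0.17],[0.07,0.017,-0.203],[0.16,0.04,-0.203],[0.26,0.064,-0.203],[0.36,0.088,-0.203],[0.46,0.112,-0.203],[0.53,0.13,-0.203],[0.561,0.137,-0.203],[0.561,0.137,-0.203]], dr=[[0,0,0],[0,0,0],[0,0,0.006],[0,0,0.012],[0,0,0.018],[0,0,0.024],[0,0,0.03],[0,0,0.036],[0,0,0.036],[0,0,0.036]], claw=[0.4,0.4,0.4,0.4,0.4,0.4,0.4,0.4,0.4,0.4])

```text
time_s: 4.95
tcp_pos: [0.5079, 0.049, 0.129]
eef_rot: [179.9, 0.0, -76.0]
contact_force: [0.3, -0.1, -5.7]
gripper_width: 0.0561
gripper_force: 29.9
```

```bash
python3 - <<'E'
from h import *
st=r.get_state(); print(st['time_s'],st['tcp_pos'],st['eef_rot'],st['contact_force'])
for n in ('wrist','top'):
    c=r.capture(n); save(c,n+'2.png'); T=campose(c,st); P=cloud(c,T); np.save(n+'P2.npy',P)
    x,y,z=P[...,0],P[...,1],P[...,2]
    yy=(x-.5155)*-.2453+(y-.0227)*.9694; xx=(x-.5155)*.9694+(y-.0227)*.2453
    for l,m in [('fence',(yy>-.04)&(yy<.02)&(abs(xx)<.05)&(abs(z-.054)<.004)),('jaw',(yy>.05)&(yy<.2)&(abs(z-.054)<.004)&(abs(xx)<.07)),('bed',(abs(z-.02)<.004)&(abs(xx)<.075)&(abs(yy)<.25)),('block',(yy>0)&(yy<.06)&(abs(xx)<.05)&(z>.14)&(z<.17))]:
        Q=P[m]
        if len(Q)>20:
            q=cv2.minAreaRect((Q[:,:2]*1000).astype(np.float32)); print(n,l,len(Q),np.round(np.r_[q[0],q[1],q[2]],1),np.median(Q[:,2]))
E
```

```text
4.95 [0.50793958 0.04903464 0.12901427] [ 1.79935290e+02  3.22455104e-03 -7.59890832e+01] [ 0.25161832 -0.0894209  -5.67174868]
wrist fence 3859 [519.2   7.9  84.3  29.3  14. ] 0.05399187396082303
wrist jaw 173 [488.5 132.7 114.7  23.4  14.8] 0.054530545215886655
wrist bed 8961 [513.5  30.8 131.1 284.8  14.2] 0.019984150421709868
wrist block 8650 [508.8  48.8  90.5  42.7  14.3] 0.16004955354991035
top fence 152 [518.5   8.1  83.2  29.   14.1] 0.05435984625809487
top jaw 104 [433.1 135.3  28.3 100.9  28. ] 0.05429853487832803
top bed 663 [517.5  13.2 130.2 384.2  14.3] 0.020141377952104023
```

View pics/wrist2.png

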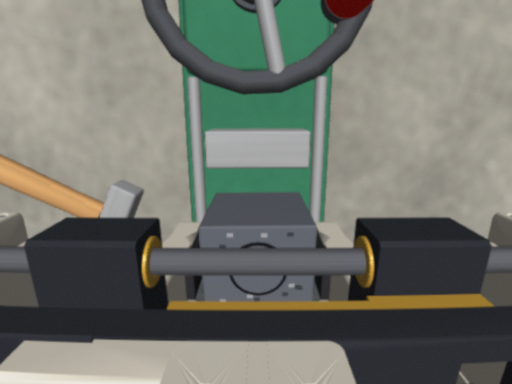

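```bash
python3 -c "
from h import *
go((508.5,49.7,50,-75.9),(508.5,49.7,48.4,-75.9))"
```

```text
[0.0014, -0.0006, 0.1585] [0.0001, 0.0, -0.0]
[0.0014, -0.0006, 0.1617] [0.0001, 0.0, -0.0]
```

jog_arm(travel=[[0.001,-0.001,0.05],[0.001,-0.001,0.1],[0.001,-0.001,0.14],[0.001,-0.001,0.155],[0.001,-0.001,0.16],[0.001,-0.001,0.162],[0.001,-0.001,0.162],[0.001,-0.001,0.162],[0.001,-0.001,0.162],[0.001,-0.001,0.162]], dr=[[0,0,0],[0,0,0],[0,0,0],[0,0,0],[0,0,0],[0,0,0],[0,0,0],[0,0,0],[0,0,0],[0,0,0]], claw=[0.4,0.4,0.4,0.4,0.4,0.4,0.4,0.4,0.4,0.4])

```text
time_s: 6.3
tcp_pos: [0.509, 0.0495, 0.0487]
eef_rot: [-180.0, 0.0, -75.9]
contact_force: [-0.6, 0.1, -3.4]
gripper_width: 0.0559
gripper_force: 29.9
```

```bash
python3 -c "
from h import *
s=r.get_state(); print(s['contact_force'],s['moment'])
go((508.5,49.7,48.4,-75.9))"
```

```text
[-0.61223075  0.1236722  -3.39536513] [0.04421959 0.09131847 0.00264116]
[-0.0006, 0.0009, 0.0007] [-0.0, 0.0, -0.0]
```

jog_arm(travel=[[0,0.001,0.002],[0,0.001,0.003],[0,0.001,0.003],[0,0.001,0.003],[0,0.001,0.003],[0,0.001,0.003],[0,0.001,0.003],[0,0,-0.06],[0,0,-0.16],[0,0,-0.28]], dr=[[0,0,0],[0,0,0],[0,0,0],[0,0,0],[0,0,0],[0,0,0],[0,0,0],[0,0,0],[0,0,0],[0,0,0]], claw=[0.4,0.4,0.4,0.75,0.78,0.78,0.78,0.78,0.78,0.78])

```text
time_s: 7.55
tcp_pos: [0.5082, 0.0492, 0.1893]
eef_rot: [179.9, -0.0, -75.9]
contact_force: [2.1, 0.8, 0.2]
gripper_width: 0.0684
gripper_force: 0.0
```

```bash
cat > blk.py <<'E'
from h import *
import sys
st=r.get_state(); print(st['time_s'],st['tcp_pos'],st['joints'].round(1))
for n in sys.argv[2:]:
    c=r.capture(n); save(c,n+sys.argv[1]+'.png'); T=campose(c,st); P=cloud(c,T); I=c['pixels'].astype(int)
    x,y,z=P[...,0],P[...,1],P[...,2]
    yy=(x-.5153)*-.2436+(y-.0225)*.97; xx=(x-.5153)*.97+(y-.0225)*.2436
    for l,m in [('fence',(yy>-.04)&(yy<.015)&(abs(xx)<.05)&(abs(z-.054)<.003)),('block',(yy>-.005)&(yy<.07)&(abs(xx)<.05)&(abs(z-.08)<.005)),
      ('pad',(yy>.03)&(yy<.1)&(abs(xx)<.05)&(abs(z-.054)<.003)&(I[...,0]-I[...,2]>90)),('handle',(yy<-.04)&(I[...,0]>I[...,1]*2)&(z>.13))]:
        Q=P[m]
        if len(Q)>20:
            s=np.c_[xx[m],yy[m]]*1000
            q=cv2.minAreaRect(s.astype(np.float32)); print(n,l,len(Q),'seat:',np.round(np.r_[q[0],q[1],q[2]],1),'z',np.median(Q[:,2]).round(4),'world',np.round(np.median(Q,0)[:2],4))
E
python3 blk.py 3 wrist top
```

```text
7.55 [0.50815888 0.04922456 0.18926696] [ 27.6   6.8 -22.8  -0.  -60.6 -13.5]
wrist fence 2551 seat: [  0.2 -11.2  84.2  36.5   0.1] z 0.054 world [0.5195 0.0078]
wrist block 2713 seat: [ 1.2 28.7 56.1 45.4  0.8] z 0.08 world [0.5098 0.0493]
wrist pad 455 seat: [ 0.1 87.8 13.9 62.2 90. ] z 0.0541 world [0.4945 0.1047]
wrist handle 1050 seat: [ -49.9 -106.1   15.4   24.3   76.4] z 0.149 world [ 0.4934 -0.0904]
top fence 155 seat: [ -0.2 -14.2  29.7  83.3  89.3] z 0.054 world [0.5122 0.0049]
top handle 66 seat: [ -52.2 -109.4   22.2   22.5   76.3] z 0.1511 world [ 0.4909 -0.096 ]
```

```bash
python3 -c "
from h import *
go((491,-96,190,-75.9),(491,-96,113,-75.9))"
```

```text
[0.2737, 0.1137, 0.0093] [-0.0018, 0.0001, 0.0002]
[0.2737, 0.1154, 0.1633] [-0.0018, 0.0001, 0.0002]
```

jog_arm(travel=[[0.06,0.025,0],[0.16,0.067,0],[0.24,0.1,0],[0.273,0.114,0],[0.273,0.114,0],[0.273,0.114,0],[0.273,0.114,0],[0.273,0.114,0],[0.273,0.114,0],[0.273,0.114,0]], dr=[[0,0,0],[0,0,0],[0,0,0],[0,0,0],[0,0,0],[0,0,0],[0,0,0],[0,0,0],[0,0,0],[0,0,0]], claw=[0.7,0.7,0.7,0.7,0.7,0.7,0.7,0.7,0.7,0.7])

```text
time_s: 8.9
tcp_pos: [0.4869, -0.0965, 0.1886]
eef_rot: [180.0, -0.0, -75.9]
contact_force: [0.8, 0.2, -0.2]
gripper_width: 0.0614
gripper_force: 0.0
```

```bash
python3 blk.py 4 wrist top; python3 - <<'E'
from h import *
st=r.get_state(); print(st['contact_force'],st['eef_rot']); c=r.capture('wrist'); T=campose(c,st)
for n,z in (('handle',.132),('wheel_centre',.1)):
    for d in r.tip_of(n,'wrist')[:2]: print(n,d,at_z(c,T,[d['at']],z))
go((491,-96,113,-75.9))
E
```

```text
8.9 [ 0.48691349 -0.09652563  0.18855521] [ 11.5   5.3 -24.6   0.  -60.1   2.6]
wrist fence 162 seat: [-12.4   5.4  16.8  56.5  90. ] z 0.054 world [0.5065 0.0259]
wrist block 349 seat: [-1.2 10.3 50.8  8.3  0.5] z 0.0797 world [0.508  0.0303]
wrist handle 1051 seat: [ -52.1 -113.    24.2   24.2    4.6] z 0.1507 world [ 0.4929 -0.1029]
[ 1.24672329  0.9284851  -0.58392954] [ 1.79997803e+02 -1.40375743e-03 -7.59004582e+01]
handle {'at': [251.9, 204.2], 'conf': 0.92} [[ 0.49253889 -0.09832645  0.132     ]]
wheel_centre {'at': [192.1, 179.2], 'conf': 0.73} [[ 0.54626491 -0.09750587  0.1       ]]
[0.0006, -0.0084, 0.1511] [0.0, -0.0, -0.0]
```

View pics/wrist4.png

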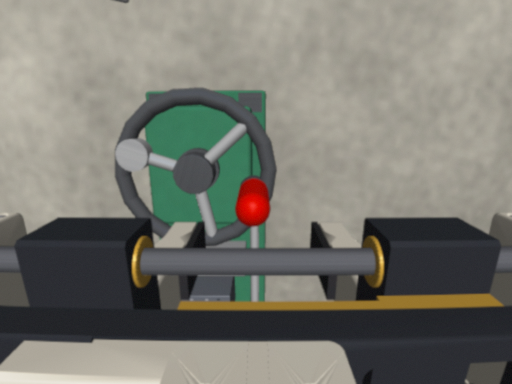

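```bash
python3 -c "
from h import *
st=r.get_state(); c=r.capture('wrist'); T=campose(c,st); print(at_z(c,T,[[196,169]],.1))
go((491.3,-97,113,-75.9))"
```

```text
[[ 0.54467124 -0.10725115  0.1       ]]
[0.0026, -0.0085, 0.1511] [-0.0, -0.0, -0.0]
```

jog_arm(travel=[[0.003,-0.009,0.05],[0.003,-0.009,0.1],[0.003,-0.009,0.14],[0.003,-0.009,0.151],[0.003,-0.009,0.151],[0.003,-0.009,0.151],[0.003,-0.009,0.151],[0.003,-0.009,0.151],[0.003,-0.009,0.151],[0.003,-0.009,0.151]], dr=[[0,0,0],[0,0,0],[0,0,0],[0,0,0],[0,0,0],[0,0,0],[0,0,0],[0,0,0],[0,0,0],[0,0,0]], claw=[0.7,0.7,0.7,0.7,0.4,0.3,0.2,0.2,0.2,0.2], newtons=25)

```text
time_s: 10.45
tcp_pos: [0.4911, -0.0972, 0.1134]
eef_rot: [180.0, -0.0, -75.9]
contact_force: [-4.1, 0.5, 6.5]
gripper_width: 0.0257
gripper_force: 25.0
```

```bash
cat > circ.py <<'E'
from h import *
import sys
# seat frame axes in world; wheel centre
C=np.array([546.5,-101.7])/1000
st=r.get_state(); A=R.from_euler('xyz',st['eef_rot'],degrees=True); p=st['tcp_pos']
d=p[:2]-C; th=np.arctan2(d[1],d[0]); f=st['contact_force']; t=np.array([np.sin(th),-np.cos(th)])
print('t',st['time_s'],'p',p.round(4),'rad mm',np.hypot(*d)*1000,'th',np.degrees(th).round(2),'push',(-f[:2]@t).round(2),'radial',(f[:2]@d/np.hypot(*d)).round(2),'f',f.round(1),'yaw',st['eef_rot'][2].round(2),'grip',st['gripper_force'])
if len(sys.argv)>1:
    rad=float(sys.argv[2]) if len(sys.argv)>2 else 55
    cmd=np.array([float(v) for v in sys.argv[3].split(',')])/1000 if len(sys.argv)>3 else p
    for a in np.radians([float(v) for v in sys.argv[1].split(',')]):
        q=np.r_[C+rad/1000*np.array([np.cos(a),np.sin(a)]),.113]
        print(np.round(np.degrees(a),1),np.round(A.inv().apply(q-cmd)/.5,4).tolist())
E
python3 circ.py
```

```text
t 10.45 p [ 0.4911 -0.0972  0.1134] rad mm 55.604144951004464 th 175.41 push -0.15 radial 4.1 f [-4.1  0.5  6.5] yaw -75.9 grip 25.00079769641161
```

```bash
python3 circ.py 172,164,155,146,137,128,119,110,102,95
```

```text
t 10.45 p [ 0.4911 -0.0972  0.1134] rad mm 55.604144951004464 th 175.41 push -0.15 radial 4.1 f [-4.1  0.5  6.5] yaw -75.9 grip 25.00079769641161
172.0 [-0.0057, -0.0034, 0.0009]
164.0 [-0.0195, -0.0102, 0.0009]
155.0 [-0.0337, -0.02, 0.0009]
146.0 [-0.0462, -0.0319, 0.0008]
137.0 [-0.0567, -0.0456, 0.0008]
128.0 [-0.0649, -0.0608, 0.0008]
119.0 [-0.0707, -0.0771, 0.0008]
110.0 [-0.0738, -0.094, 0.0008]
102.0 [-0.0743, -0.1094, 0.0008]
95.0 [-0.073, -0.1227, 0.0008]
```

jog_arm(travel=[[-0.006,-0.003,0],[-0.0195,-0.01,0],[-0.0337,-0.02,0],[-0.0462,-0.032,0],[-0.0567,-0.0456,0],[-0.065,-0.061,0],[-0.0707,-0.077,0],[-0.0738,-0.094,0],[-0.0743,-0.1094,0],[-0.073,-0.1227,0]], dr=[[0,0,0],[0,0,0],[0,0,0],[0,0,0],[0,0,0],[0,0,0],[0,0,0],[0,0,0],[0,0,0],[0,0,0]], claw=[0.2,0.2,0.2,0.2,0.2,0.2,0.2,0.2,0.2,0.2])

```text
time_s: 11.7
tcp_pos: [0.5401, -0.0461, 0.1134]
eef_rot: [179.8, 0.1, -75.9]
contact_force: [-10.9, 4.9, 12.4]
gripper_width: 0.0255
gripper_force: 25.0
```

```bash
python3 circ.py
```

```text
t 11.7 p [ 0.5401 -0.0461  0.1134] rad mm 55.91815311095926 th 96.57 push 10.28 radial 6.11 f [-10.9   4.9  12.4] yaw -75.92 grip 25.001974627375603
```

```bash
sed -i 's/C=np.array(.*/C=np.array([545.8,-101.0])\/1000/' circ.py; python3 circ.py 87,77,67,57,47,37,27,17,9,3 55 541.7,-46.9,112.4
```

```text
t 11.7 p [ 0.5401 -0.0461  0.1134] rad mm 55.14613650366091 th 95.93 push 10.35 radial 6.0 f [-10.9   4.9  12.4] yaw -75.92 grip 25.001974627375603
87.0 [0.0018, -0.0139, -0.0012]
77.0 [0.009, -0.0317, -0.0013]
67.0 [0.0192, -0.0479, -0.0014]
57.0 [0.032, -0.0622, -0.0015]
47.0 [0.0472, -0.074, -0.0015]
37.0 [0.0641, -0.0829, -0.0016]
27.0 [0.0823, -0.0888, -0.0016]
17.0 [0.1013, -0.0915, -0.0017]
9.0 [0.1167, -0.0912, -0.0017]
3.0 [0.1281, -0.0896, -0.0017]
```

jog_arm(travel=[[0.002,-0.014,-0.002],[0.009,-0.0317,-0.002],[0.0192,-0.0479,-0.002],[0.032,-0.0622,-0.002],[0.0472,-0.074,-0.002],[0.0641,-0.083,-0.002],[0.0823,-0.0888,-0.002],[0.1013,-0.0915,-0.002],[0.1167,-0.0912,-0.002],[0.128,-0.0896,-0.002]], dr=[[0,0,0],[0,0,0],[0,0,0],[0,0,0],[0,0,0],[0,0,0],[0,0,0],[0,0,0],[0,0,0],[0,0,0]], claw=[0.2,0.2,0.2,0.2,0.2,0.2,0.2,0.2,0.2,0.2])

```text
time_s: 12.95
tcp_pos: [0.6008, -0.0963, 0.1135]
eef_rot: [180.0, 0.1, -75.9]
contact_force: [-3.8, 9.3, 0.7]
gripper_width: 0.0255
gripper_force: 25.0
```

```bash
python3 circ.py 1.5,0,-1.5,-3,-4.5,-6,-7.5,-9,-10.5,-12 55 600.7,-98.1,113.4
```

```text
t 12.95 p [ 0.6008 -0.0963  0.1135] rad mm 55.1613411691442 th 4.92 push 9.56 radial -2.97 f [-3.8  9.3  0.7] yaw -75.92 grip 25.000220350921154
1.5 [0.0029, 0.0006, 0.0008]
0.0 [0.0057, 0.0012, 0.0008]
-1.5 [0.0085, 0.002, 0.0008]
-3.0 [0.0112, 0.0028, 0.0008]
-4.5 [0.014, 0.0036, 0.0008]
-6.0 [0.0167, 0.0046, 0.0008]
-7.5 [0.0194, 0.0056, 0.0008]
-9.0 [0.022, 0.0067, 0.0007]
-10.5 [0.0247, 0.0079, 0.0007]
-12.0 [0.0273, 0.0091, 0.0007]
```

jog_arm(travel=[[0.0029,0.0006,0],[0.0057,0.0012,0],[0.0085,0.002,0],[0.0112,0.0028,0],[0.014,0.0036,0],[0.0167,0.0046,0],[0.0194,0.0056,0],[0.022,0.0067,0],[0.0247,0.0079,0],[0.0273,0.0091,0]], dr=[[0,0,0],[0,0,0],[0,0,0],[0,0,0],[0,0,0],[0,0,0],[0,0,0],[0,0,0],[0,0,0],[0,0,0]], claw=[0.2,0.2,0.2,0.2,0.2,0.2,0.2,0.2,0.2,0.2])

```text
time_s: 14.2
tcp_pos: [0.6001, -0.1101, 0.1135]
eef_rot: [-180.0, 0.1, -75.9]
contact_force: [-1.5, 10.1, 0.5]
gripper_width: 0.0251
gripper_force: 25.0
```

```bash
python3 circ.py -14,-16,-18,-20,-22,-24,-26,-28,-29.5,-31 55 599.6,-112.4,113.4
```

```text
t 14.2 p [ 0.6001 -0.1101  0.1135] rad mm 55.10266457200014 th -9.49 push 9.76 radial -3.18 f [-1.5 10.1  0.5] yaw -75.9 grip 24.99974749982357
-14.0 [0.0035, 0.0018, 0.0008]
-16.0 [0.0068, 0.0036, 0.0008]
-18.0 [0.0101, 0.0056, 0.0008]
-20.0 [0.0133, 0.0077, 0.0008]
-22.0 [0.0165, 0.0099, 0.0008]
-24.0 [0.0195, 0.0122, 0.0007]
-26.0 [0.0225, 0.0147, 0.0007]
-28.0 [0.0254, 0.0172, 0.0007]
-29.5 [0.0275, 0.0191, 0.0007]
-31.0 [0.0296, 0.0212, 0.0007]
```

jog_arm(travel=[[0.0035,0.0018,0],[0.0068,0.0036,0],[0.0101,0.0056,0],[0.0133,0.0077,0],[0.0165,0.0099,0],[0.0195,0.0122,0],[0.0225,0.0147,0],[0.0254,0.0172,0],[0.0275,0.0191,0],[0.0296,0.0212,0]], dr=[[0,0,0],[0,0,0],[0,0,0],[0,0,0],[0,0,0],[0,0,0],[0,0,0],[0,0,0],[0,0,0],[0,0,0]], claw=[0.2,0.2,0.2,0.2,0.2,0.2,0.2,0.2,0.2,0.2])

```text
time_s: 15.45
tcp_pos: [0.5944, -0.1269, 0.1136]
eef_rot: [-179.9, 0.1, -75.9]
contact_force: [2.2, 10.9, -1.5]
gripper_width: 0.0253
gripper_force: 25.0
```

```bash
python3 circ.py -33,-35,-37,-39.5,-42,-44,-46,-48,-49.5,-51 55 592.9,-129.3,113.4
```

```text
t 15.45 p [ 0.5944 -0.1269  0.1136] rad mm 55.057579217596924 th -28.06 push 10.68 radial -3.23 f [ 2.2 10.9 -1.5] yaw -75.89 grip 24.999677650630474
-33.0 [0.0027, 0.0027, 0.0008]
-35.0 [0.0053, 0.0056, 0.0008]
-37.0 [0.0078, 0.0085, 0.0008]
-39.5 [0.0107, 0.0123, 0.0007]
-42.0 [0.0135, 0.0162, 0.0007]
-44.0 [0.0155, 0.0194, 0.0007]
-46.0 [0.0175, 0.0227, 0.0007]
-48.0 [0.0194, 0.0261, 0.0007]
-49.5 [0.0207, 0.0287, 0.0007]
-51.0 [0.0219, 0.0313, 0.0007]
```

jog_arm(travel=[[0.0027,0.0027,0],[0.0053,0.0056,0],[0.0078,0.0085,0],[0.0107,0.0123,0],[0.0135,0.0162,0],[0.0155,0.0194,0],[0.0175,0.0227,0],[0.0194,0.0261,0],[0.0207,0.0287,0],[0.0219,0.0313,0]], dr=[[0,0,0],[0,0,0],[0,0,0],[0,0,0],[0,0,0],[0,0,0],[0,0,0],[0,0,0],[0,0,0],[0,0,0]], claw=[0.2,0.2,0.2,0.2,0.2,0.2,0.2,0.2,0.2,0.2])

```text
time_s: 16.7
tcp_pos: [0.583, -0.1415, 0.1136]
eef_rot: [-179.8, 0.1, -75.9]
contact_force: [4.7, 9.1, -5.1]
gripper_width: 0.0256
gripper_force: 25.0
```

```bash
python3 circ.py -52.5,-54,-55.5,-57,-58.5,-60,-61.5,-63,-64.5,-66 55 580.4,-143.7,113.4; python3 blk.py 5 top
```

```text
t 16.7 p [ 0.583  -0.1415  0.1136] rad mm 54.95483385891973 th -47.44 push 9.63 radial -3.48 f [ 4.7  9.1 -5.1] yaw -75.88 grip 24.99917445704341
-52.5 [0.0013, 0.0026, 0.0008]
-54.0 [0.0024, 0.0053, 0.0008]
-55.5 [0.0034, 0.008, 0.0008]
-57.0 [0.0044, 0.0107, 0.0007]
-58.5 [0.0053, 0.0134, 0.0007]
-60.0 [0.0061, 0.0162, 0.0007]
-61.5 [0.0069, 0.019, 0.0007]
-63.0 [0.0075, 0.0218, 0.0007]
-64.5 [0.0081, 0.0246, 0.0007]
-66.0 [0.0087, 0.0274, 0.0007]
16.7 [ 0.58297137 -0.1414762   0.11363226] [  4.9  18.9 -17.6  -0.2 -53.3   9.3]
top fence 119 seat: [ -1.2 -23.   27.1  81.7  77.3] z 0.0544 world [0.5117 0.0051]
```

jog_arm(travel=[[0.0013,0.0026,0.001],[0.0024,0.0053,0.001],[0.0034,0.008,0.001],[0.0044,0.0107,0.001],[0.0053,0.0134,0.001],[0.0061,0.0162,0.001],[0.0069,0.019,0.001],[0.0075,0.0218,0.001],[0.0081,0.0246,0.001],[0.0087,0.0274,0.001]], dr=[[0,0,0],[0,0,0],[0,0,0],[0,0,0],[0,0,0],[0,0,0],[0,0,0],[0,0,0],[0,0,0],[0,0,0]], claw=[0.2,0.2,0.2,0.2,0.2,0.2,0.2,0.2,0.2,0.2])

```text
time_s: 18.0
tcp_pos: [0.5717, -0.1493, 0.1136]
eef_rot: [-179.7, 0.0, -75.9]
contact_force: [7.9, 7.4, -6.1]
gripper_width: 0.0255
gripper_force: 25.0
```

```bash
python3 circ.py -67,-68,-69,-70,-71,-72,-73,-74,-75,-76 55 568.2,-151.2,113.0
```

```text
t 18.0 p [ 0.5717 -0.1493  0.1136] rad mm 54.858084252633034 th -61.79 push 10.41 radial -2.79 f [ 7.9  7.4 -6.1] yaw -75.87 grip 24.999288730323315
-67.0 [0.0004, 0.002, -0.0]
-68.0 [0.0007, 0.0039, -0.0]
-69.0 [0.0009, 0.0058, -0.0]
-70.0 [0.0011, 0.0077, -0.0]
-71.0 [0.0013, 0.0096, -0.0001]
-72.0 [0.0014, 0.0115, -0.0001]
-73.0 [0.0016, 0.0134, -0.0001]
-74.0 [0.0016, 0.0153, -0.0001]
-75.0 [0.0017, 0.0173, -0.0001]
-76.0 [0.0017, 0.0192, -0.0001]
```

jog_arm(travel=[[0.0004,0.002,0.001],[0.0007,0.0039,0.001],[0.0009,0.0058,0.001],[0.0011,0.0077,0.001],[0.0013,0.0096,0.001],[0.0014,0.0115,0.001],[0.0016,0.0134,0.001],[0.0016,0.0153,0.001],[0.0017,0.0173,0.001],[0.0017,0.0192,0.001]], dr=[[0,0,0],[0,0,0],[0,0,0],[0,0,0],[0,0,0],[0,0,0],[0,0,0],[0,0,0],[0,0,0],[0,0,0]], claw=[0.2,0.2,0.2,0.2,0.2,0.2,0.2,0.2,0.2,0.2])

```text
time_s: 19.25
tcp_pos: [0.5633, -0.1529, 0.1136]
eef_rot: [-179.6, -0.0, -75.9]
contact_force: [9.3, 4.4, -5.2]
gripper_width: 0.0255
gripper_force: 25.0
```

```bash
python3 circ.py -77,-78,-79,-80,-81,-82,-83,-84,-85,-86 55 559.1,-154.4,113.0
```

```text
t 19.25 p [ 0.5633 -0.1529  0.1136] rad mm 54.78464686892873 th -71.34 push 10.18 radial -1.21 f [ 9.3  4.4 -5.2] yaw -75.86 grip 24.99993598088622
-77.0 [-0.0001, 0.0019, -0.0]
-78.0 [-0.0001, 0.0038, -0.0]
-79.0 [-0.0002, 0.0057, -0.0]
-80.0 [-0.0003, 0.0076, -0.0001]
-81.0 [-0.0005, 0.0096, -0.0001]
-82.0 [-0.0007, 0.0115, -0.0001]
-83.0 [-0.0009, 0.0134, -0.0001]
-84.0 [-0.0012, 0.0153, -0.0001]
-85.0 [-0.0015, 0.0172, -0.0001]
-86.0 [-0.0018, 0.0191, -0.0001]
```

jog_arm(travel=[[0,0.0019,0],[0,0.0038,0],[-0.0002,0.0057,0],[-0.0003,0.0076,0],[-0.0005,0.0096,0],[-0.0007,0.0115,0],[-0.0009,0.0134,0],[-0.0012,0.0153,0],[-0.0015,0.0172,0],[-0.0018,0.0191,0]], dr=[[0,0,0],[0,0,0],[0,0,0],[0,0,0],[0,0,0],[0,0,0],[0,0,0],[0,0,0],[0,0,0],[0,0,0]], claw=[0.2,0.2,0.2,0.2,0.2,0.2,0.2,0.2,0.2,0.2])

```text
time_s: 20.5
tcp_pos: [0.554, -0.1551, 0.1136]
eef_rot: [-179.6, -0.1, -75.9]
contact_force: [10.8, 0.8, -7.3]
gripper_width: 0.0255
gripper_force: 25.0
```

```bash
python3 circ.py -87,-88,-89,-90,-91,-92,-93,-94,-95,-96 55 549.6,-155.9,113.0
```

```text
t 20.5 p [ 0.554  -0.1551  0.1136] rad mm 54.68886520697419 th -81.33 push 10.77 radial 0.85 f [10.8  0.8 -7.3] yaw -75.86 grip 24.99935617670417
-87.0 [-0.0004, 0.0018, -0.0]
-88.0 [-0.0008, 0.0037, -0.0]
-89.0 [-0.0012, 0.0056, -0.0]
-90.0 [-0.0017, 0.0074, -0.0001]
-91.0 [-0.0021, 0.0093, -0.0001]
-92.0 [-0.0027, 0.0111, -0.0001]
-93.0 [-0.0032, 0.013, -0.0001]
-94.0 [-0.0038, 0.0148, -0.0001]
-95.0 [-0.0044, 0.0166, -0.0001]
-96.0 [-0.0051, 0.0184, -0.0001]
```

jog_arm(travel=[[-0.0004,0.0018,0.001],[-0.0008,0.0037,0.002],[-0.0012,0.0056,0.002],[-0.0017,0.0074,0.002],[-0.0021,0.0093,0.002],[-0.0027,0.0111,0.002],[-0.0032,0.013,0.002],[-0.0038,0.0148,0.002],[-0.0044,0.0166,0.002],[-0.0051,0.0184,0.002]], dr=[[0,0,0],[0,0,0],[0,0,0],[0,0,0],[0,0,0],[0,0,0],[0,0,0],[0,0,0],[0,0,0],[0,0,0]], claw=[0.2,0.2,0.2,0.2,0.2,0.2,0.2,0.2,0.2,0.2])

```text
time_s: 21.75
tcp_pos: [0.5455, -0.1556, 0.1136]
eef_rot: [-179.5, -0.2, -75.8]
contact_force: [11.8, -2.0, -3.7]
gripper_width: 0.0256
gripper_force: 25.0
```

```bash
python3 circ.py -97,-98,-99,-100,-101,-102,-103,-104,-105,-106 55 540.1,-155.7,113.0
```

```text
t 21.75 p [ 0.5455 -0.1556  0.1136] rad mm 54.605333468629254 th -90.3 push 11.83 radial 1.89 f [11.8 -2.  -3.7] yaw -75.83 grip 25.00249307602644
-97.0 [-0.0007, 0.0019, -0.0]
-98.0 [-0.0014, 0.0037, -0.0]
-99.0 [-0.0022, 0.0054, -0.0001]
-100.0 [-0.0029, 0.0072, -0.0001]
-101.0 [-0.0037, 0.0089, -0.0001]
-102.0 [-0.0046, 0.0107, -0.0001]
-103.0 [-0.0054, 0.0124, -0.0001]
-104.0 [-0.0063, 0.0141, -0.0001]
-105.0 [-0.0072, 0.0158, -0.0002]
-106.0 [-0.0082, 0.0174, -0.0002]
```

jog_arm(travel=[[-0.0007,0.0019,0],[-0.0014,0.0037,0],[-0.0022,0.0054,0],[-0.0029,0.0072,0],[-0.0037,0.0089,0],[-0.0046,0.0107,0],[-0.0054,0.0124,0],[-0.0063,0.0141,0],[-0.0072,0.0158,0],[-0.0082,0.0174,0]], dr=[[0,0,0],[0,0,0],[0,0,0],[0,0,0],[0,0,0],[0,0,0],[0,0,0],[0,0,0],[0,0,0],[0,0,0]], claw=[0.2,0.2,0.2,0.2,0.2,0.2,0.2,0.2,0.2,0.2])

```text
time_s: 23.0
tcp_pos: [0.5367, -0.1547, 0.1136]
eef_rot: [-179.5, -0.3, -75.8]
contact_force: [15.2, -9.1, -7.9]
gripper_width: 0.0256
gripper_force: 25.0
```

```bash
python3 circ.py -107,-108,-109,-110,-111,-112,-113,-114,-115,-116 55 530.6,-153.9,113.0; python3 blk.py 6 scene
```

```text
t 23.0 p [ 0.5367 -0.1547  0.1136] rad mm 54.47663277755011 th -99.58 push 16.51 radial 6.4 f [15.2 -9.1 -7.9] yaw -75.83 grip 25.000136699527502
-107.0 [-0.001, 0.0016, -0.0]
-108.0 [-0.002, 0.0032, -0.0]
-109.0 [-0.0031, 0.0048, -0.0001]
-110.0 [-0.0041, 0.0064, -0.0001]
-111.0 [-0.0052, 0.008, -0.0001]
-112.0 [-0.0063, 0.0095, -0.0001]
-113.0 [-0.0075, 0.0111, -0.0001]
-114.0 [-0.0087, 0.0126, -0.0002]
-115.0 [-0.0099, 0.0141, -0.0002]
-116.0 [-0.0111, 0.0156, -0.0002]
23.0 [ 0.53673068 -0.15471639  0.11361436] [  4.1  15.1 -23.3   0.2 -51.    9.9]
scene fence 92 seat: [  6.2 -15.2  75.9  45.9  12.7] z 0.0545 world [0.5333 0.0126]
scene block 174 seat: [ 1.8 22.8 50.4 60.1 86.7] z 0.0804 world [0.5137 0.0421]
scene handle 21 seat: [  -6.7 -196.6   10.9   54.1   56.7] z 0.1405 world [ 0.5455 -0.166 ]
```

```bash
python3 circ.py
```

```text
t 23.05 p [ 0.5366 -0.1547  0.1136] rad mm 54.497921960489336 th -99.73 push 15.14 radial 6.02 f [13.9 -8.5 -7.4] yaw -75.83 grip 25.000681187957525
```

View pics/scene6.png

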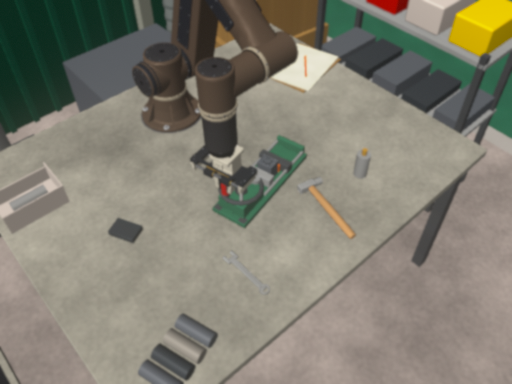

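jog_arm(travel=[[0.001,-0.002,0],[0.002,-0.004,0],[0.003,-0.006,0],[0.0035,-0.008,0],[0.004,-0.0095,0],[0.004,-0.0095,0],[0.004,-0.0095,0],[0.004,-0.0095,0],[0.004,-0.0095,0],[0.004,-0.0095,0]], dr=[[0,0,0],[0,0,0],[0,0,0],[0,0,0],[0,0,0],[0,0,0],[0,0,0],[0,0,0],[0,0,0],[0,0,0]], claw=[0.2,0.2,0.2,0.2,0.2,0.2,0.2,0.2,0.2,0.2])

```text
time_s: 24.3
tcp_pos: [0.5369, -0.1549, 0.1134]
eef_rot: [-179.9, -0.1, -75.9]
contact_force: [-2.1, -1.5, 8.8]
gripper_width: 0.0254
gripper_force: 25.0
```

```bash
python3 circ.py
```

```text
t 24.3 p [ 0.5369 -0.1549  0.1134] rad mm 54.61182657834766 th -99.34 push -1.79 radial 1.81 f [-2.1 -1.5  8.8] yaw -75.87 grip 25.002940893173218
```

jog_arm(travel=[[0,0,0],[0,0,0],[0,0,0],[0,0,0],[0,0,0],[0,0,-0.03],[0,0,-0.1],[0,0,-0.18],[0,0,-0.26],[0,0,-0.3]], dr=[[0,0,0],[0,0,0],[0,0,0],[0,0,0],[0,0,0],[0,0,0],[0,0,0],[0,0,0],[0,0,0],[0,0,0]], claw=[0.6,0.65,0.65,0.65,0.65,0.65,0.65,0.65,0.65,0.65])

```text
time_s: 25.55
tcp_pos: [0.5371, -0.1547, 0.266]
eef_rot: [-179.8, -0.1, -75.9]
contact_force: [0.4, 0.5, 0.2]
gripper_width: 0.057
gripper_force: 0.0
```

```bash
python3 circ.py; python3 -c "
from h import *
go((506,70,270,-75.9))"
```

```text
t 25.55 p [ 0.5371 -0.1547  0.266 ] rad mm 54.37110725570092 th -99.22 push 0.26 radial -0.58 f [0.4 0.5 0.2] yaw -75.89 grip 0.0
[-0.4509, -0.0493, -0.0085] [-0.0007, -0.0002, 0.0]
```

jog_arm(travel=[[-0.08,-0.009,-0.01],[-0.18,-0.02,-0.01],[-0.28,-0.03,-0.01],[-0.38,-0.042,-0.01],[-0.45,-0.049,-0.01],[-0.45,-0.049,-0.01],[-0.45,-0.049,-0.01],[-0.45,-0.049,-0.01],[-0.45,-0.049,-0.01],[-0.45,-0.049,-0.01]], dr=[[0,0,0],[0,0,0],[0,0,0],[0,0,0],[0,0,0],[0,0,0],[0,0,0],[0,0,0],[0,0,0],[0,0,0]], claw=[0.65,0.65,0.65,0.65,0.65,0.65,0.65,0.65,0.65,0.65])

```text
time_s: 26.8
tcp_pos: [0.5053, 0.0692, 0.267]
eef_rot: [180.0, -0.0, -76.0]
contact_force: [-0.0, -0.6, 0.5]
gripper_width: 0.0572
gripper_force: 0.0
```

```bash
python3 blk.py 7 wrist top
```

```text
26.8 [0.50528393 0.06916356 0.26699863] [ 29.9   3.4 -16.1   0.  -70.6 -15.8]
wrist fence 1688 seat: [ -0.2 -14.8  29.1  83.7  90. ] z 0.054 world [0.5191 0.008 ]
wrist block 1781 seat: [ 1.  22.4 56.1 44.1  0.2] z 0.08 world [0.5108 0.0437]
wrist pad 130 seat: [-0.2 51.4 63.5  9.9  2.4] z 0.0539 world [0.5052 0.073 ]
top fence 223 seat: [ -0.2 -11.7  35.3  83.9  90. ] z 0.0543 world [0.5181 0.008 ]
top block 150 seat: [ 1.  14.7 28.2 56.3 89.7] z 0.0802 world [0.5127 0.0345]
top handle 67 seat: [ -21.8 -176.6   23.6   22.7   78.9] z 0.1511 world [ 0.5366 -0.1538]
```

View pics/wrist7.png

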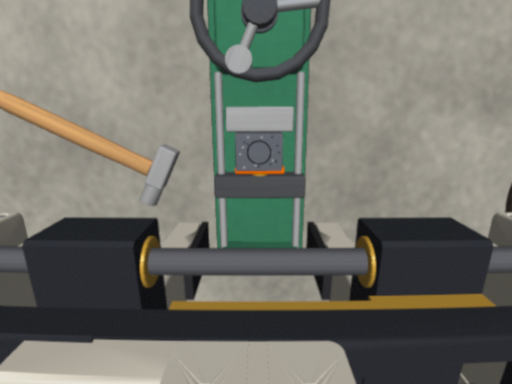

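The last picture shows the block (col 259, rows 132–170) flush against the fence (row 119), with the orange pad pressed against its other side. It is square within about 0.2° and centred within about 1 mm, so I'm handing in.

```bash
python3 -c "
from plant import r
print(r.close_job())"
```

```text
the job is handed in; nothing more can be done
None
```

The job is handed in after about 27 s: the granite block stands flat and flush against the fence (about 1 mm off centre, square within about 0.2°), and the wheel was wound until the push rose about 6 N above free running (one reading, 16.5 N against about 10.1 N), then released with the robot clear.

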